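# Press home a row of snap caps by running the fingertips along it

### The job

The five white snap caps on the vials in the aluminium block stand proud. Starting at the block's tapered end, run your fingertips lightly along the row in one pass, pressing every cap fully home in turn and staying down on the row until the last one is home, then move clear. Do not lift the block or shove it out of place, and leave the things around it alone.

Things in the scene. Friction and masses are not known exactly. Their poses are not given: they have to be found in the camera images.
- block: Loose aluminium vial block on the bench, about 2 kg, 50 mm high, 70 mm wide. Origin on the bench under the row's middle; z up; x along the row of five vials. The -x end tapers to a point 130 mm from the origin; the +x end is square, 108 mm from it. The caps are at x = -76, -38, 0, 38, 76 mm, y = 0; the vials' glass necks stand 14 mm above the block, inside the caps.
- cap0_top (a point): Centre of the top of the white snap cap that is first, next to the tapered end. Cap: 28 mm across, upright rim 4.5 mm, then a cone rising 7.5 mm at about 32 degrees to a flat top 4 mm across, 12 mm high in all. Its top is 74 mm above the bench when the cap stands fully proud and 70 mm when it is home.
- cap0 (a joint): How far this cap is pressed down: 0 fully proud, 0.004 m fully home. It stays where it is left; about 1.2 N moves it, from above or by fingertips sliding level over its cone; at home it stops against its vial. The vial rests on a spring: pressing on with 3 to 5.5 N sinks vial and cap together up to 4 mm; let go, they rise again.
- cap1_top (a point): Centre of the top of the white snap cap that is second. Cap: 28 mm across, upright rim 4.5 mm, then a cone rising 7.5 mm at about 32 degrees to a flat top 4 mm across, 12 mm high in all. Its top is 74 mm above the bench when the cap stands fully proud and 70 mm when it is home.
- cap1 (a joint): How far this cap is pressed down: 0 fully proud, 0.004 m fully home. It stays where it is left; about 1.2 N moves it, from above or by fingertips sliding level over its cone; at home it stops against its vial. The vial rests on a spring: pressing on with 3 to 5.5 N sinks vial and cap together up to 4 mm; let go, they rise again.
- cap2_top (a point): Centre of the top of the white snap cap that is third (middle). Cap: 28 mm across, upright rim 4.5 mm, then a cone rising 7.5 mm at about 32 degrees to a flat top 4 mm across, 12 mm high in all. Its top is 74 mm above the bench when the cap stands fully proud and 70 mm when it is home.
- cap2 (a joint): How far this cap is pressed down: 0 fully proud, 0.004 m fully home. It stays where it is left; about 1.2 N moves it, from above or by fingertips sliding level over its cone; at home it stops against its vial. The vial rests on a spring: pressing on with 3 to 5.5 N sinks vial and cap together up to 4 mm; let go, they rise again.
- cap3_top (a point): Centre of the top of the white snap cap that is fourth. Cap: 28 mm across, upright rim 4.5 mm, then a cone rising 7.5 mm at about 32 degrees to a flat top 4 mm across, 12 mm high in all. Its top is 74 mm above the bench when the cap stands fully proud and 70 mm when it is home.
- cap3 (a joint): How far this cap is pressed down: 0 fully proud, 0.004 m fully home. It stays where it is left; about 1.2 N moves it, from above or by fingertips sliding level over its cone; at home it stops against its vial. The vial rests on a spring: pressing on with 3 to 5.5 N sinks vial and cap together up to 4 mm; let go, they rise again.
- cap4_top (a point): Centre of the top of the white snap cap that is fifth, next to the square end. Cap: 28 mm across, upright rim 4.5 mm, then a cone rising 7.5 mm at about 32 degrees to a flat top 4 mm across, 12 mm high in all. Its top is 74 mm above the bench when the cap stands fully proud and 70 mm when it is home.
- cap4 (a joint): How far this cap is pressed down: 0 fully proud, 0.004 m fully home. It stays where it is left; about 1.2 N moves it, from above or by fingertips sliding level over its cone; at home it stops against its vial. The vial rests on a spring: pressing on with 3 to 5.5 N sinks vial and cap together up to 4 mm; let go, they rise again.
- vial_a: Loose glass vial with the same white cap, standing beside the block: 28 mm across, 63 mm high; origin under its centre.
- vial_b: Another loose vial like it, on the block's other side, 28 mm across, 63 mm high; origin under its centre.
- timer: Small white bench timer standing on edge near the block, 26 x 62 x 62 mm; origin under its centre.
- marker: Marker pen lying by the block, 132 mm long, 15 mm thick; origin under its middle on the bench, x along the pen.
- tube_rack: Yellow tube rack, 125 x 100 x 44 mm, off to the left at the back; origin under its centre.
- jug: Clear measuring jug, 120 mm across, 190 mm high, to the left; origin under its centre.
Not all that is in view belongs to the job. Of the things that look like the block, the smaller one is meant.

How it is judged:
On the way, in this order (a step that is already met when the one before it is completed fails the run):
1. the first cap is pressed home (value of joint cap0 above 0.0025 m).
2. the third cap is pressed home (value of joint cap2 above 0.0025 m).
3. the fifth cap is pressed home (value of joint cap4 above 0.0025 m).
At the end, for the whole second after the job is handed in: All five caps are within 1.5 mm of fully home, and the block stands flat on the bench, at rest, within 20 mm of where it was (value of joint each of cap0, cap1, cap2, cap3, cap4 above 0.0025 m and linear speed of block below 0.01 m/s and angle between block's own z axis and vertical below 0.05 rad and height (world z) of block below 0.004 m and distance of block from where it was at the start of the episode below 0.02 m); the robot touches nothing.
It fails at once if a cap is pressed home while the one before it, counted from the tapered end, is still up (more than 2.5 mm from home) ((value of joint cap1 above 0.0025 m and value of joint cap0 below 0.0015 m) or (value of joint cap2 above 0.0025 m and value of joint cap1 below 0.0015 m) or (value of joint cap3 above 0.0025 m and value of joint cap2 below 0.0015 m) or (value of joint cap4 above 0.0025 m and value of joint cap3 below 0.0015 m)).
It fails at once if the fingertips leave the row (lifted about 40 mm above the pressed caps) after the first cap is home and before the last is (value of joint cap0 above 0.0025 m and value of joint cap4 below 0.0025 m and z of the grasp point in the frame of block above 0.13 m).
It fails at once if the block is pressed hard (over 40 N) (contact force between any of the arm, the fingers and block above 40 N).
It fails at once if the block is shoved more than 20 mm, lifted or tipped (distance of block from where it was at the start of the episode above 0.02 m or height (world z) of block above 0.008 m or angle between block's own z axis and vertical above 0.12 rad).
It fails at once if a loose vial, the timer, marker, tube rack or jug is moved more than 20 mm (distance of any of vial_a, vial_b, timer, marker, tube_rack, jug from where it was at the start of the episode above 0.02 m).
It also fails if it takes over 40 s, if anything falls off the work surface, if the arm or the gripper's body presses on something with over 40 N, if the wrist force passes 120 N, or if a joint passes its speed limit or range.

### The arm

A 7-joint arm with a two-finger parallel gripper is mounted at the origin on the work surface. World frame = base frame: x ahead of the robot, y to its left, z up, the work surface at z = 0. Lengths are in m, angles in rad, forces in N, time in s.
With the tool pointing down it reaches from about 0.375 to 0.925 m from the base axis. Payload 3.1 kg.
Tool frame: the origin (TCP) lies between the finger pads; the fingertips stand 19 mm ahead of it and the grasp point (between the pads) is the TCP; z points along the fingers, y is the line along which they close (so a half turn about z gives the same grasp; the last joint's range is limited). The gripper opens to 85 mm and grips with 20 to 120 N. Pads are 22 mm wide; open, the fingers measure 114 mm over their backs; the gripper's body (76 mm by 85 mm) begins 54 mm behind the grasp point. The pads swing forward as they close: fully open they stand 13 mm farther back than shut.
Start: joints at [-1.217, 0.383, 0.044, 1.598, -0.018, 1.161, -0.05], TCP at [0.284, 0.585, 0.25] pointing down, gripper open.
Joint ranges: [-2.61, 2.61], [-0.41, 2.15], [-1.48, 1.57], [0, 2.5], [-1.57, 4.71], [0.05, 1.97], [-2.85, 2.85]. Speed limits (rad/s): [2.79, 2.79, 3.14, 3.14, 3.14, 3.14, 3.14].

### API

Orientations are given as a unit quaternion [x, y, z, w].
In Python, from bench import move_ptp, movel, move_j, move_gripper, pause, inverse_kinematics, read_camera, camera_params, MotionError, sign_off, look_for, tip_of, read_time_s, read_qpos, read_joint_vel, read_effort, read_eef_pos, read_tcp_rot, read_ft_force, read_ft_torque, read_finger_gap, read_grasp_force gives the robot as it stands. Calls block until the motion is done:
- move_ptp(position, orientation): joint-space move of the TCP to a pose.
- movel(position, orientation=None, speed=0.15): straight line of the TCP; orientation=None keeps the orientation; speed is the mean speed in m/s.
- move_j(angles): joint-space move.
- move_gripper(opening, effort=None): finger opening in m; effort is the grip in N (None keeps the last); returns when the fingers have stopped.
- pause(seconds).
- inverse_kinematics(position, orientation): joint angles nearest the present ones, or None.
- read_camera(name): name is "side" or "top"; returns the picture (480x640x3 uint8, red, green, blue); there is no depth.
- camera_params(name): a dict with "K" (3x3 intrinsics, pixels), "dist_coeffs" ([k1, k2, p1, p2, k3] as OpenCV has them; the pictures are not rectified), "camera_from_world" (4x4, takes a point from world to camera coordinates). Camera axes: x right, y down, z forward; pixel columns grow to the right and rows downward; lengths in m; the calibration is good to about 2 mm. A picture is of the moment at which its call begins. camera_params takes no time and is no camera call.
A pose or a line that the arm cannot do raises MotionError and nothing moves.
- sign_off(): hands the job in; it is judged then, once.
Trained networks look in the newest picture that a camera, given by its name, has taken for a name from the list of things; names that differ only in an ending like _2 or _b are one class to them, and where a whole thing is asked for, a point or a joint stands for the part that bears it (a point fixed in the world has none). Each returns a list of dicts, best first, with "confidence" (0 to 1); they miss things now and then, are a little off and sometimes report something else, mostly with a low value. They report only what shows in the picture. A call takes as long as a camera call. They do not tell look-alikes from the thing itself.
- look_for(camera, name): "at" ([column, row] in pixels, amid what is visible of it).
- tip_of(camera, name): "at" ([column, row] in pixels: a listed point, or the origin of a listed thing).
Readings, each from a call of its own:
- read_time_s(): time.
- read_qpos(): joint angles.
- read_joint_vel(): joint speeds.
- read_effort(): joint torques, N m.
- read_eef_pos(): TCP position.
- read_tcp_rot(): TCP orientation.
- read_ft_force(): force on the tool from outside, world axes, zero at the start.
- read_ft_torque(): the same for the moment, N m.
- read_finger_gap(): finger opening in m.
- read_grasp_force(): force on a finger pad.
Only numpy, scipy, OpenCV 4.12 (cv2) and the standard library are available. Lean on these libraries where they do the work, as an engineer would, in place of code of your own. Each camera call takes 0.05 s, during which the arm holds its last target. There are 200 camera calls.

## Working session

There is one attempt and no reset: what is moved stays moved. The work goes in short steps, each a Python script; the robot and the scene stay as the last script left them, time stands still between calls to the robot, and variables do not carry over. Pictures are saved under pics/ and viewed, at most 10 in all, crops included, and the job is handed in when it is done.

```bash
mkdir -p pics; ls; cat > h.py <<'E'
import numpy as np, cv2
from bench import *
def ray(cam,px):
    p=camera_params(cam);T=np.array(p["camera_from_world"]);R=T[:3,:3]
    u=cv2.undistortPoints(np.array([[px]],float),np.array(p["K"]),np.array(p["dist_coeffs"]))[0,0]
    return -R.T@T[:3,3], R.T@np.array([u[0],u[1],1.])
def atz(cam,px,z):
    c,d=ray(cam,px); return c+d*(z-c[2])/d[2]
def tri(a,b):
    A=np.zeros((3,3));y=np.zeros(3)
    for cam,px in (("top",a),("side",b)):
        c,d=ray(cam,px);d=d/np.linalg.norm(d);P=np.eye(3)-np.outer(d,d);A+=P;y+=P@c
    return np.linalg.solve(A,y)
def proj(cam,P):
    p=camera_params(cam);T=np.array(p["camera_from_world"])
    return cv2.projectPoints(np.array(P,float).reshape(-1,3),cv2.Rodrigues(T[:3,:3])[0],T[:3,3],np.array(p["K"]),np.array(p["dist_coeffs"]))[0][:,0]
E
python3 - <<'E'
from h import *
np.set_printoptions(precision=3,suppress=True)
for c in("top","side"):
    im=read_camera(c);cv2.imwrite(f"pics/{c}0.png",im[:,:,::-1])
    print(c,ray(c,[320,240]))
    for n in ["block","cap0_top","cap4_top","vial_a","timer","marker"]:
        z=.074 if "cap" in n else 0
        for d in tip_of(c,n)[:4]: print(n,np.round(d["at"],1),round(d["confidence"],2),atz(c,d["at"],z))
E
```

```text
pics
top (array([0.282, 0.168, 1.081]), array([ 0.209, -0.018, -0.978]))
block [380.8 208.5] 0.77 [0.571 0.024 0.   ]
cap0_top [233.1 365.6] 0.72 [0.28  0.314 0.074]
cap0_top [341.8 201.6] 0.44 [0.568 0.105 0.074]
cap4_top [346.8 336.6] 0.83 [0.32  0.111 0.074]
cap4_top [423.4 197.6] 0.55 [ 0.568 -0.048  0.074]
vial_a [394.1 177. ] 0.81 [ 0.635 -0.008  0.   ]
vial_a [348.3 245.9] 0.72 [0.499 0.093 0.   ]
timer [405.9 256.7] 0.68 [ 0.471 -0.018  0.   ]
marker [334.9 175.1] 0.83 [0.645 0.111 0.   ]
side (array([ 0.408, -0.603,  0.599]), array([ 0.105,  0.833, -0.543]))
block [361.8 318.9] 0.89 [0.572 0.03  0.   ]
block [227.4 271.9] 0.66 [0.306 0.208 0.   ]
cap0_top [217.4 210.1] 0.58 [0.282 0.356 0.074]
cap0_top [403.2 327.5] 0.54 [ 0.616 -0.076  0.074]
cap0_top [355.8 264.8] 0.44 [0.57  0.107 0.074]
cap0_top [392.5 290. ] 0.33 [0.623 0.022 0.074]
cap4_top [231.4 258.9] 0.79 [0.324 0.151 0.074]
cap4_top [372.3 320.3] 0.43 [ 0.569 -0.053  0.074]
vial_a [319.4 299.7] 0.63 [0.497 0.095 0.   ]
vial_a [403.8 330.9] 0.59 [ 0.644 -0.011  0.   ]
timer [315.3 340.1] 0.69 [ 0.476 -0.017  0.   ]
timer [372.4 321.5] 0.58 [0.591 0.021 0.   ]
timer [368.6 305.9] 0.22 [0.593 0.066 0.   ]
marker [391.6 287.8] 0.56 [0.653 0.118 0.   ]
```

View pics/top0.png

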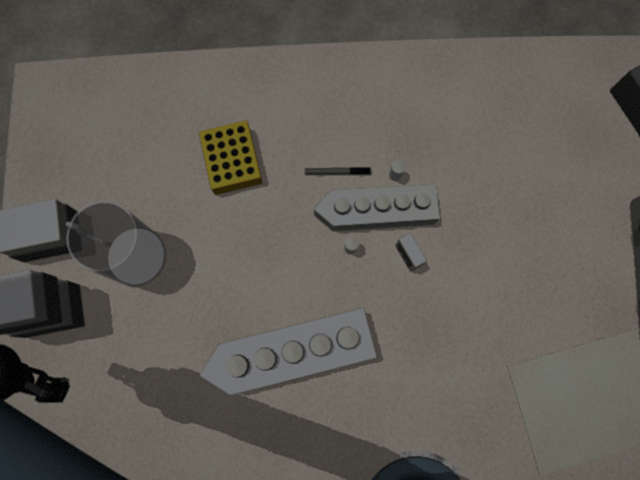

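View pics/side0.png

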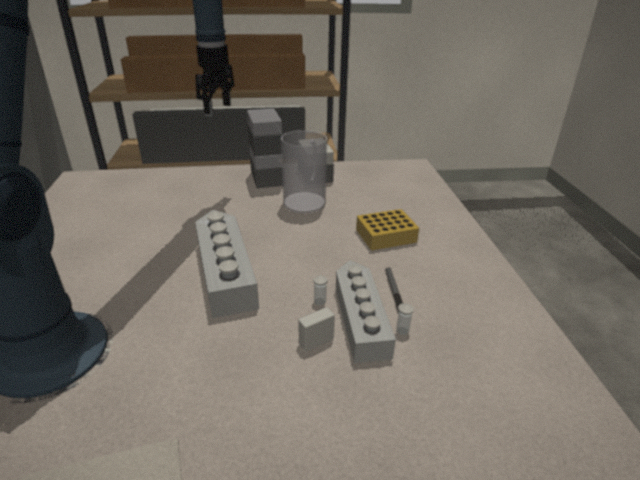

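The target is the farther, smaller block, with its taper pointing left in the top image at (315,212). Its caps run from (343,205) to (422,200) there. The nearer big block is the look-alike. Next I'll approach above cap0 with the fingers shut across the row.

```bash
python3 - <<'E'
from h import *
from scipy.spatial.transform import Rotation as Ro
np.set_printoptions(precision=4,suppress=True)
im=read_camera("top")
g=cv2.cvtColor(im,cv2.COLOR_RGB2GRAY)
for p in [(343,205),(362,204),(382,203),(402,201),(422,200)]: print(p,atz("top",p,.068))
R=Ro.from_quat(read_tcp_rot()).as_matrix();print(R)
print(read_finger_gap(),read_ft_force())
# closing axis (tool y) along world +-y
best=None
for s in (1,-1):
    M=np.array([[s,0,0],[0,-s,0],[0,0,-1.]]); q=Ro.from_matrix(M).as_quat()
    j=inverse_kinematics([.569,.106,.13],q); j2=inverse_kinematics([.569,-.07,.09],q); print(s,j,j2)
t0=read_time_s()
c=cv2.resize(im[170:250,290:460],None,fx=4,fy=4,interpolation=cv2.INTER_CUBIC);cv2.imwrite("pics/crop.png",c[:,:,::-1]);print(t0)
E
```

```text
(343, 205) [0.5631 0.1026 0.068 ]
(362, 204) [0.5632 0.0671 0.068 ]
(382, 203) [0.5633 0.0296 0.068 ]
(402, 201) [ 0.5653 -0.0081  0.068 ]
(422, 200) [ 0.5654 -0.0459  0.068 ]
[[-0.8997  0.4365  0.    ]
 [ 0.4365  0.8997  0.0001]
 [ 0.0001  0.0001 -1.    ]]
0.08521326954126758 [ 0.4356  0.7543 -0.3409]
1 [-0.7887  0.4546  0.6535  1.8956 -0.3461  0.9057 -1.5379] [-0.6075  0.5758  0.8238  1.9333 -0.549   0.8719 -1.0673]
-1 [-0.5178  0.3981  0.3149  1.8832 -0.1559  0.884   1.444 ] [-0.3883  0.4838  0.5337  1.9242 -0.3295  0.8202  1.8936]
0.75
```

View pics/crop.png

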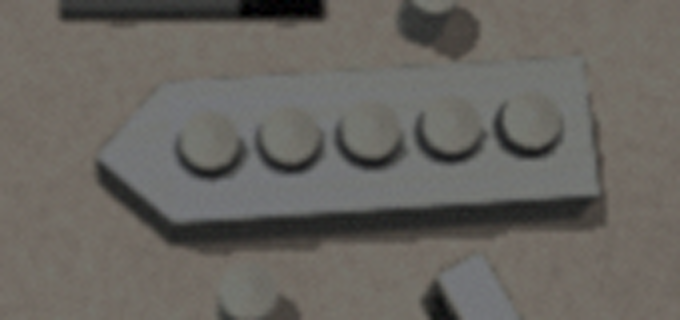

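The crop shows cap centres at about (342,205) for cap0 through (422,201) for cap4. That puts the row at x≈0.566, y from 0.105 to -0.047, a span of 0.152 as expected.

```bash
python3 - <<'E'
from h import *
np.set_printoptions(precision=4,suppress=True)
q=[0,0,0,0]
from scipy.spatial.transform import Rotation as Ro
q=Ro.from_matrix(np.diag([-1,1,-1.])).as_quat()
movel([.284,.585,.30],speed=.2)
move_gripper(0.0,20)
movel([.566,.107,.28],q,speed=.25)
movel([.566,.107,.115],q,speed=.15)
pause(.3)
F=np.array([read_ft_force() for _ in range(10)]);print(F.mean(0),F.std(0),read_eef_pos(),read_finger_gap(),read_time_s())
for c in("top","side"):
    im=read_camera(c);x,y=(290,150) if c=="top" else (270,170)
    cv2.imwrite(f"pics/{c}1.png",cv2.resize(im[y:y+160,x:x+200],None,fx=3,fy=3)[:,:,::-1])
print(read_time_s())
E
```

```text
[-0.3094  0.484   0.8574] [0. 0. 0.] [0.5664 0.1071 0.1156] -0.00012467392115917845 5.8417
5.9417
```

View pics/side1.png

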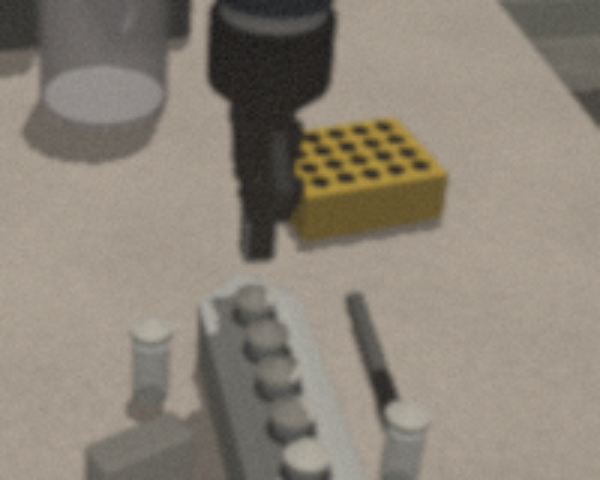

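View pics/top1.png

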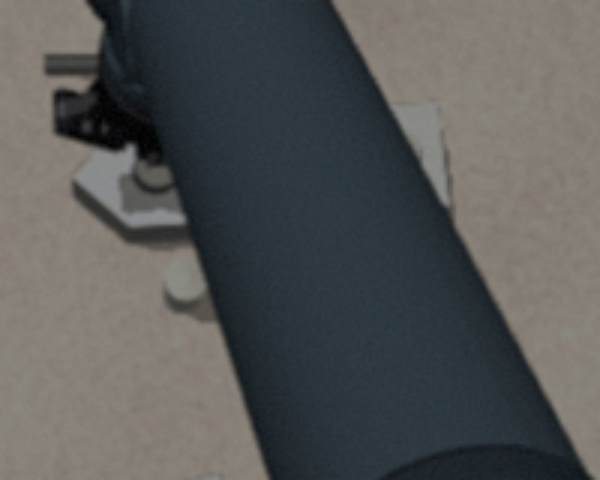

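Side crop: the closed fingertip at (257,258) hangs right over cap0 at (252,300). Next, a guarded touch-down on cap0.

```bash
python3 - <<'E'
from h import *
np.set_printoptions(precision=4,suppress=True)
movel([.566,.107,.098],speed=.05);pause(.2)
f0=np.mean([(pause(.02),read_ft_force())[1] for _ in range(5)],0)
z=.098;print(f0,read_eef_pos(),read_time_s())
while z>.083:
    z-=.0007
    movel([.566,.107,z],speed=.02);pause(.1)
    f=np.mean([(pause(.01),read_ft_force())[1] for _ in range(3)],0)-f0
    print(round(z,4),read_eef_pos()[2].round(4),f,round(read_time_s(),2))
    if f[2]>2.6: break
E
```

```text
[0.2005 0.1931 0.3065] [0.5663 0.107  0.0983] 6.7167
0.0973 0.0973 [ 0.0028 -0.7057 -0.3135] 7.09
0.0966 0.0966 [-0.2298 -0.1905  0.3456] 7.47
0.0959 0.0959 [ 0.0158  0.3328 -0.1769] 7.84
0.0952 0.0952 [-0.1302 -0.3448 -0.8524] 8.22
0.0945 0.0945 [-0.5612  0.0277 -0.7175] 8.59
0.0938 0.0938 [-0.4153 -0.3514 -0.4125] 8.97
0.0931 0.0931 [-0.4025  0.4099 -0.1672] 9.34
0.0924 0.0924 [ 0.0151 -0.3061 -0.1711] 9.72
0.0917 0.0918 [-0.2928 -0.3431  0.7653] 10.09
0.091 0.091 [-0.4834  0.0147  0.5212] 10.47
0.0903 0.0903 [ 0.307  -0.1023  0.4021] 10.84
0.0896 0.0895 [-0.1475 -0.0283  0.0356] 11.22
0.0889 0.0891 [-0.4575 -0.1851  2.1391] 11.59
0.0882 0.0883 [-1.1016 -0.0121  2.4392] 11.97
0.0875 0.0876 [-0.344  -0.171   3.2152] 12.34
```

Contact came at about 91–92 mm and home at about 89 mm, which agrees with the 19 mm tip offset and the 70 mm home height. Now I'll slide level, about 1 mm below home, in monitored segments.

```bash
python3 - <<'E'
from h import *
np.set_printoptions(precision=4,suppress=True)
ys=np.arange(.107,-.064,-.019)[1:]
for y in ys:
    movel([.566+.001*(.107-y)/.152,y,.0881],speed=.035)
    f=np.mean([(pause(.01),read_ft_force())[1] for _ in range(3)],0)
    print(round(y,3),read_eef_pos(),f,round(read_time_s(),2))
    if abs(f[:2]).max()>12: print("STOP");break
im=read_camera("side")[170:330,270:470];cv2.imwrite("pics/side2.png",cv2.resize(im,None,fx=3,fy=3)[:,:,::-1])
E
```

```text
0.088 [0.5657 0.0875 0.0876] [ 0.1884 -0.5253 -0.1104] 13.06
0.069 [0.5669 0.0682 0.0885] [ 0.7335 -0.2919  2.7647] 13.78
0.05 [0.5659 0.0496 0.0876] [ 0.425   0.0816 -0.1104] 14.49
0.031 [0.5671 0.0302 0.0885] [ 0.6008 -0.2758  2.4375] 15.21
0.012 [0.5661 0.0116 0.0877] [-0.1244  0.1532 -0.2298] 15.93
-0.007 [ 0.5674 -0.0078  0.0886] [ 0.479  -0.3576  3.1425] 16.64
-0.026 [ 0.5664 -0.0263  0.0877] [ 0.3227 -0.146   0.1549] 17.36
-0.045 [ 0.5676 -0.0459  0.0886] [ 0.7498 -0.4984  3.1327] 18.07
```

View pics/side2.png

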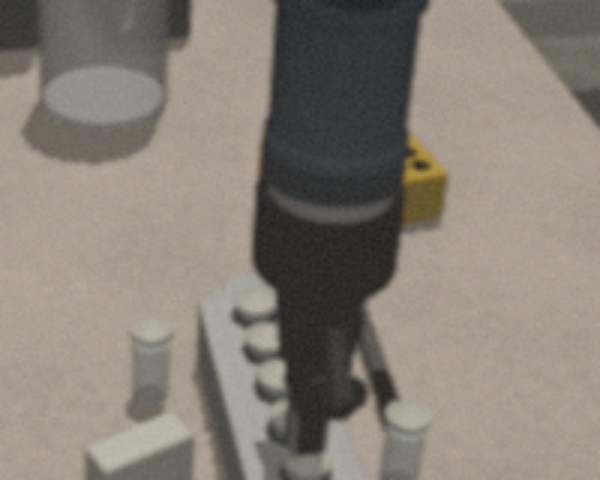

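The tip is on cap4, with 2.4–3.1 N over each cap, well above the 1.2 N needed, so each is seated. I'll finish past cap4, move clear and check.

```bash
python3 - <<'E'
from h import *
np.set_printoptions(precision=4,suppress=True)
movel([.567,-.048,.0875],speed=.03);pause(.1);print(read_ft_force())
movel([.567,-.060,.0881],speed=.035)
movel([.567,-.062,.22],speed=.12)
movel([.45,-.30,.28],speed=.25);pause(.2)
print(read_eef_pos(),read_time_s())
a=read_camera("side");t=read_camera("top")
print([(d["at"],atz("top",d["at"],0)) for d in tip_of("top","block")])
a=cv2.resize(a[230:370,300:430],None,fx=4,fy=4);b=cv2.imread("pics/side0.png")[230:370,300:430];b=cv2.resize(b,None,fx=4,fy=4)
o=np.hstack([b,a[:,:,::-1]]);o=cv2.resize(o,None,fx=.76,fy=.76);cv2.imwrite("pics/cmp.png",o);print(o.shape)
E
```

```text
[0.6188 1.5215 4.2511]
[ 0.4507 -0.2985  0.2796] 21.6583
[([378.3, 213.0], array([0.562 , 0.0293, 0.    ])), ([295.7, 355.7], array([0.2923, 0.2053, 0.    ]))]
(426, 790, 3)
```

View pics/cmp.png

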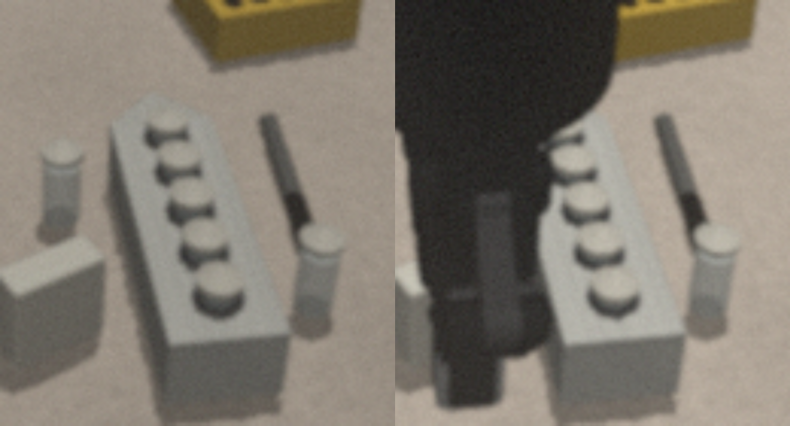

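Before and after: the caps sit lower, with slimmer rims. Cap4 is at (218,285) before and (612,285) after, and the block and its neighbours haven't moved. Each cap took more than 2.4 N, so I'm handing in.

```bash
python3 -c "
from bench import *
print(sign_off())"
```

```text
the job is handed in; nothing more can be done
None
```

The job is handed in at about 22 s of the 40 s limit: all five caps were pressed in order from the tapered end in one pass (force readings and the final picture indicate they are home), with no visible movement of the block or its neighbours, but sign-off returned no verdict.

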